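# Close the draw latch of a standing utensil case

## Task

The utensil case standing on the counter is sprung ajar and its draw latch is undone. Swing the wire loop over the keeper hook on the other half, push it right down and draw it back under the hook's lip, then press the lever over until it lies fully flat, so that the latch holds the case shut by itself. Do not force the loop, lever or case, and leave the other things where they stand.

Things in the scene. Friction and masses are not known exactly. Their poses are not given: they have to be found in the camera images.
- case_base: Wooden board fixed on the counter under a grey case of two halves (together 210 mm along x, 160 along y, 75 tall). Origin on the counter below the lever's hinge; +x points to the keeper (yaw 1.05 to 1.6), z up; the latch lies in plane y = 0. The case's screw feet vary and are NOT measured: its top is 86 to 100 mm above the counter (93 on average), on rubber that gives 1 mm per 10 N.
- under_hinge (a point): Point on the counter below the lever's hinge pin (along y, 14 mm over the case's top). Find heights by touch. Along x in mm: case -83 to 127, seam 22. Laid on the keeper block (loop's slope about -0.33) the bar is still outside the lip and the turning lever would lift it off: first push the tab's end toward -x (7 to 12 N, drags the lever up) until the bar is well under the lip.
- under_keeper (a point): Point on the counter below the bar's seat (58 mm in +x from the hinge). Heights over the case's top, x from here: keeper block 24 mm wide, 5.5 tall, x -18 to 28; on it a hook 14 mm wide: post x -7.5 to -2.5, lip overhanging to x = +3, underside at 12.5, top at 15.5. The bar goes on the +x side of the post, under the lip, on the block. While ajar the keeper is 5 mm farther out in +x, 2.4 mm lower.
- lever (a joint): Steel strip 22 mm wide, 5 thick, 67 long from its hinge. Slope above +x = 0.785 + value (rad): 0 leans to the keeper, 0.785 upright, 2.356 flat toward -x on its stop (upper face 16.5 mm over the case's top). Starts 0 to 0.35. Stiff (0.06 N m): stays where left. Loop hooked, its end resists up to 10 N and it springs back if let go before centre (2.22); beyond, it stays but must be pressed home.
- loop (a joint): Stiff wire loop, 39 mm wide, stays where left; bar (5 mm) 74 mm from its pivot, which rides on the lever 16 mm from the hinge at the lever's slope + 0.035. Value = lever's slope - loop's slope (rad); starts -1.2 to -0.8 (thrown back), grows toward the keeper, about 3.2 latched. Beyond the bar a finger tab 26 mm wide, 37 long, 4 thick, bent up 0.5 rad, with a rounded end.
- far_half (a joint): Keeper half of the case, hinged at its foot along the spine; value = how far it is open (rad): about 0.066 while sprung ajar (5 mm gap at the top), 0.01 to 0.02 when the latch holds it shut. Its gasket pushes it open with 20 to 40 N at the latch. Case, loop and lever each bear 25 N from the robot, no more.
- pinch_bowl: Bystander: small pale pinch bowl, 71 x 68 x 30 mm, loose, beside the lever half; origin under its centre.
- jar_tiny: Bystander: small glass jar of pebbles, 72 x 63 x 85 mm, loose, just behind the case; origin under its centre.
- tin_small: Bystander: small round dark tin, 66 x 66 x 45 mm, loose, on the right of the counter; origin under its centre.

How it is judged:
By the outcome, as a careful person would: the job done as asked, in the order asked, and still so for the second after the job is handed in, with the robot touching nothing.
It also fails if it takes over 51 s, if anything falls off the work surface, if the arm or the gripper's body presses on something with over 40 N, if the wrist force passes 120 N, or if a joint passes its speed limit or range.

## Robot

A 7-joint arm with a two-finger parallel gripper is mounted at the origin on a cart in front of the work surface, level with it; the furniture and walls round the work are solid. World frame = base frame: x ahead of the robot, y to its left, z up, the work surface at z = 0. Lengths are in m, angles in rad, forces in N, time in s.
With the tool pointing down it reaches from about 0.4 to 0.9 m from the base axis. Payload 5.5 kg.
Tool frame: the origin (TCP) lies on the front face of the gripper's body, between the roots of the fingers; the fingertips stand 66 mm ahead of it and the grasp point (between the pads) lies 47 mm ahead of it; z points along the fingers, y is the direction in which the jaws open and shut (so a half turn about z gives the same grasp; the last joint's range is limited). The gripper opens to 92 mm and grips with 3 to 60 N. Pads are 19 mm wide; open, the fingers measure 130 mm over their backs; the gripper's body (75 mm by 190 mm) begins 47 mm behind the grasp point.
Start: joints at [1.369, 0.501, -0.427, 1.55, 0.221, 1.138, -0.21], TCP at [0.291, -0.581, 0.292] pointing down, gripper open.
Joint ranges: [-2.88, 2.88], [-0.31, 2.03], [-1.54, 1.56], [0.2, 2.42], [-1.41, 4.55], [0.19, 2.02], [-2.57, 2.57]. Speed limits (rad/s): [2.57, 2.57, 3.14, 3.14, 3.14, 3.14, 3.14].

## Interface

Orientations are given as a unit quaternion [x, y, z, w].
In Python, from plant import get_obs, capture, job_done gives the robot as it stands.
- The arm moves only by the tool drive_tool, never from a script. Its argument "plan" is a list of rows, each an object of numbers: "gripper": the opening, from 0 (shut) to 1 (fully open); "dx", "dy", "dz": the shift along the tool's x, y, z in m; "twist": the turn about the tool's z in rad. A call has 1 to 8 rows; each row shifts and turns the commanded pose from where the row before left it, along the tool's axes as they then stand; what a row does not reach is not made up. A row lasts 1/8 s, in which the tool goes at most 62.5 mm and 10.7 degrees, less where a joint would pass 70% of its speed; a pose out of reach is approached as far as the arm can. A call with a gripper value outside its range is refused whole. The fingers move at their own pace and stop on an object; "force" is the grip in N (left out, the last holds). Time passes only in rows, so rows that do not move let the fingers close. It gives the time, the measured TCP pose, the force and the opening at its end, in the units of the state.
- get_obs(): the state, without advancing time (a new reading comes with each control period).
- capture(name): name is "scene" or "top" or "wrist"; returns a dict with "img" (400x640x3 uint8, red, green, blue), "fx", "fy", "cx", "cy" (pixels), "k1" (the pictures are not rectified: a ray, as slopes to the right and down, at radius r is drawn at 1 + k1 r^2 times it, then the intrinsics apply), "R" (3x3) and "t" (3): a world point X has camera coordinates R X + t; the wrist camera has in their place "hand_eye" (4x4, takes a point from camera to tool coordinates, whose origin is the TCP and whose axes are the flange's). Camera axes: x right, y down, z forward; pixel columns grow to the right and rows downward; lengths in m; the calibration is good to about 2 mm. A picture is of the moment at which its call begins: read the wrist's pose just before it. There is no depth.
- job_done(): hands the job in, once; it reports no verdict.
The state is a dict: "time": time; "q": joint angles; "joint_vel": joint speeds; "joint_torque": joint torques, N m; "eef_pos": TCP position; "ee_rot": TCP orientation; "force": force on the tool from outside, world axes, zero at the start; "ft_torque": the same for the moment, N m; "gripper_width": finger opening in m.
Only numpy, scipy, OpenCV 4.12 (cv2) and the standard library are available. Lean on these libraries where they do the work, as an engineer would, in place of code of your own. Each camera call takes 0.05 s, during which the arm holds its last target.

## Working session

There is one attempt and no reset: what is moved stays moved. The work goes in short steps, Python scripts to look and compute and a tool call to move; the robot and the scene stay as the last step left them, time stands still between calls to the robot, and variables do not carry over. Pictures are saved under pics/ and viewed, and the job is handed in when it is done.

Besides the shell and the picture viewer there is one more tool, called after "Emit:" as name(argument=value, ...), one argument or row to a line, values as JSON. drive_tool: Moves the arm, as the interface text tells. Its arguments: {"type":"object","properties":{"plan":{"type":"array"},"force":{"type":"number"}},"required":["plan"]}

```bash
ls; mkdir -p pics
python3 - <<'E'
from plant import get_obs, capture
import cv2
print(get_obs())
for n in ("scene","top","wrist"):
    c=capture(n); cv2.imwrite(f"pics/{n}0.png",c["img"][:,:,::-1]); print({k:v for k,v in c.items() if k!="img"})
E
```

```text
pics
{'time': 0.0, 'q': array([ 1.36921971,  0.50185767, -0.42676668,  1.55145707,  0.22081085,
        1.13826271, -0.21028956]), 'joint_vel': array([-0.00039237,  0.00150959, -0.00042124,  0.0017744 ,  0.00088254,
       -0.00092193,  0.0008434 ]), 'joint_torque': array([-4.25285489e-04, -5.66589582e+01, -5.81651241e+00, -2.79109579e+01,
       -6.85730972e-02,  3.10001266e-02,  1.74736583e-04]), 'eef_pos': array([ 0.29103397, -0.58056982,  0.29116695]), 'ee_rot': array([ 9.73112958e-01,  2.30326380e-01, -1.95445645e-04, -9.44408314e-04]), 'force': array([-0.23529375, -0.33595657,  0.33134515]), 'ft_torque': array([-0.02606568, -0.00496179, -0.03500408]), 'gripper_width': 0.09131560839807007}
{'fx': 365.9814586091896, 'fy': 365.9814586091896, 'cx': 315.88560382933383, 'cy': 199.04030011434224, 'k1': -0.03021956400706501, 'R': array([[-0.90367414, -0.42776308,  0.019794  ],
       [-0.2724938 ,  0.53877139, -0.7971653 ],
       [ 0.33033344, -0.72577141, -0.60343656]]), 't': array([0.31591931, 0.38438039, 0.53496612])}
{'fx': 468.0407193462792, 'fy': 468.0407193462792, 'cx': 317.27212083905897, 'cy': 204.1693540055226, 'k1': 0.03158607904674772, 'R': array([[-0.00543015, -0.99991811, -0.01158808],
       [-0.98438018,  0.00738429, -0.1759009 ],
       [ 0.17597206,  0.01045191, -0.98433967]]), 't': array([-0.27843363,  0.52353572,  0.95619983])}
{'fx': 345.07168108744474, 'fy': 345.07168108744474, 'cx': 323.8542406215182, 'cy': 201.3450500838365, 'k1': 0.005979287939800235, 'hand_eye': array([[-3.01249506e-04, -9.54748810e-01, -2.97413212e-01,
         8.01328753e-02],
       [ 9.99999954e-01, -2.97388274e-04, -5.82300669e-05,
        -4.80307280e-04],
       [-3.28521145e-05, -2.97413215e-01,  9.54748856e-01,
        -9.29385223e-02],
       [ 0.00000000e+00,  0.00000000e+00,  0.00000000e+00,
         1.00000000e+00]])}
```

View pics/scene0.png

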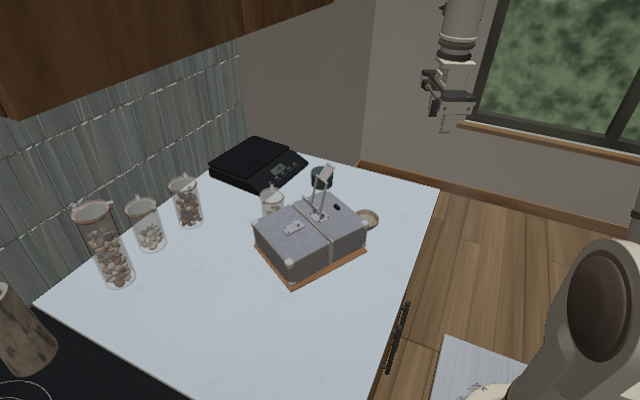

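View pics/top0.png

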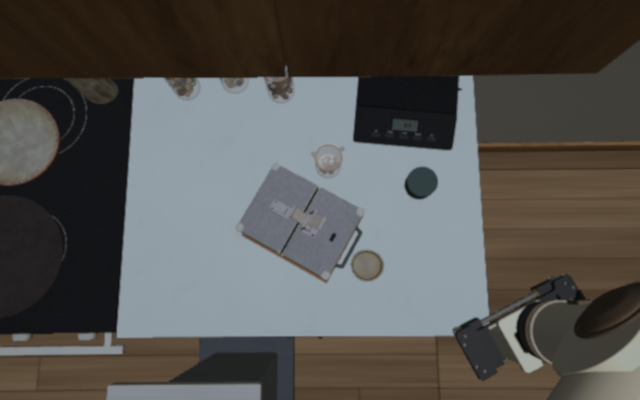

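View pics/wrist0.png

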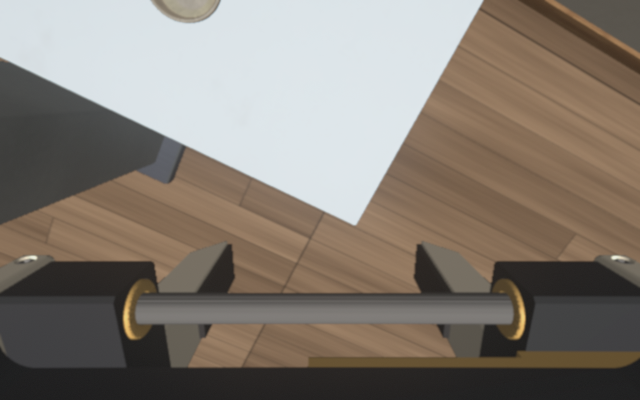

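```bash
cat > h.py <<'E'
import numpy as np, cv2, glob
from plant import get_obs, capture
from scipy.spatial.transform import Rotation as Rot
def cam(n):
    o=get_obs(); c=capture(n)
    if n=="wrist":
        T=np.eye(4);T[:3,:3]=Rot.from_quat(o["ee_rot"]).as_matrix();T[:3,3]=o["eef_pos"]
        M=np.linalg.inv(T@c["hand_eye"]);c["R"]=M[:3,:3];c["t"]=M[:3,3]
    c["K"]=np.array([[c["fx"],0,c["cx"]],[0,c["fy"],c["cy"]],[0,0,1.]]);c["D"]=np.array([c["k1"],0,0,0.])
    c["C"]=-c["R"].T@c["t"]
    return c
def proj(c,X):
    X=np.atleast_2d(np.asarray(X,float))
    return cv2.projectPoints(X,cv2.Rodrigues(c["R"])[0],c["t"],c["K"],c["D"])[0][:,0]
def ray(c,uv):
    p=cv2.undistortPoints(np.array([[uv]],float),c["K"],c["D"])[0,0]
    d=c["R"].T@np.array([p[0],p[1],1]);return c["C"],d/np.linalg.norm(d)
def onz(c,uv,z):
    C,d=ray(c,uv);return C+d*(z-C[2])/d[2]
def tri(rs):
    A=np.zeros((3,3));b=np.zeros(3)
    for C,d in rs:
        P=np.eye(3)-np.outer(d,d);A+=P;b+=P@C
    X=np.linalg.solve(A,b);return X,[np.linalg.norm(np.cross(X-C,d)) for C,d in rs]
def crop(c,name,x0,y0,x1,y1,s):
    im=cv2.resize(c["img"][y0:y1,x0:x1,::-1],None,fx=s,fy=s,interpolation=cv2.INTER_CUBIC);cv2.imwrite("pics/"+name+".png",im)
E
python3 - <<'E'
from h import *
crop(cam("scene"),"s1",235,140,395,290,5)
crop(cam("top"),"t1",220,140,380,290,5)
E
```

```text
(no output)
```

View pics/s1.png

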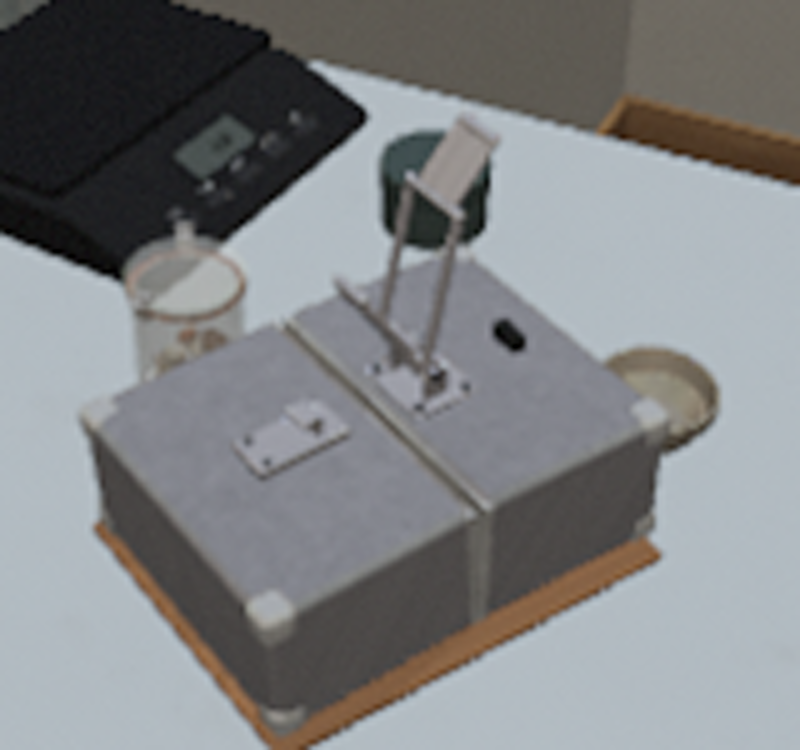

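View pics/t1.png

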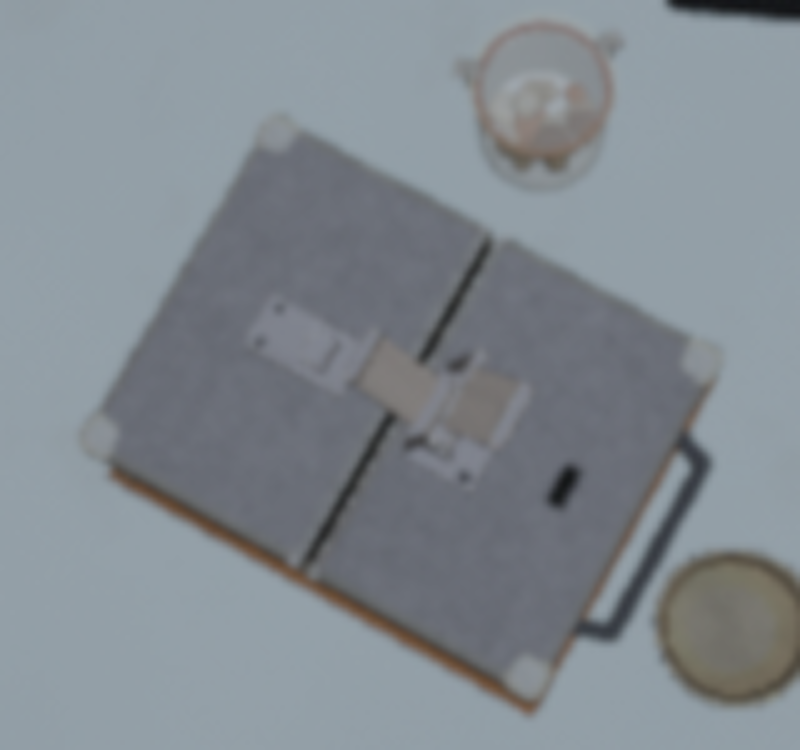

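Run:
```python
from h import *
c=cam("top");s=cam("scene")
np.set_printoptions(precision=4,suppress=True)
P=[onz(c,(220+u/5,140+v/5),.093) for u,v in [(275,118),(715,352),(527,695),(85,440)]]
print(P)
a=P[0]-P[1];b=P[3]-P[2];print(np.arctan2(a[1],a[0]),np.arctan2(b[1],b[0]),np.linalg.norm(a),np.linalg.norm(b))
# tri: corners: top vs scene
T=lambda u,v:ray(c,(220+u/5,140+v/5)); S=lambda u,v:ray(s,(235+u/5,140+v/5))
for n,t,q in [("plate far corner keeper",(275,295),(268,478)),("jar handle?",(0,0),(0,0)),("oval",(563,486),(508,335)),("screw",(465,478),(432,408)),("seam bottom",(310,572),(480,508)),("bar l",(0,0),(0,0))]:
    if t!=(0,0): print(n,tri([T(*t),S(*q)]))
```

```text
[array([ 0.599 , -0.1954,  0.093 ]), array([ 0.4996, -0.3749,  0.093 ]), array([ 0.3628, -0.2976,  0.093 ]), array([ 0.4655, -0.1201,  0.093 ])]
1.0652458089400976 1.0463698873367462 0.2051821819015823 0.2050320567909492
plate far corner keeper (array([ 0.5201, -0.1969,  0.0729]), [np.float64(0.008517634677812544), np.float64(0.008517634677812455)])
oval (array([ 0.4458, -0.3125,  0.0952]), [np.float64(0.0004885079990829502), np.float64(0.000488507999083036)])
screw (array([ 0.4577, -0.2709,  0.0763]), [np.float64(0.007172823356363525), np.float64(0.0071728233563635255)])
seam bottom (array([ 0.4139, -0.2102,  0.0855]), [np.float64(0.001634362940365326), np.float64(0.00163436294036549)])
```

Emit:
drive_tool(
  plan=[
    {"gripper": 0,"dx": 0.036,"dy": -0.024,"dz": -0.0075},
    {"gripper": 0,"dx": 0.036,"dy": -0.024,"dz": -0.0075},
    {"gripper": 0,"dx": 0.036,"dy": -0.024,"dz": -0.0075},
    {"gripper": 0,"dx": 0.036,"dy": -0.024,"dz": -0.0075},
    {"gripper": 0,"dx": 0.036,"dy": -0.024,"dz": -0.0075},
    {"gripper": 0,"dx": 0.036,"dy": -0.024,"dz": -0.0075},
    {"gripper": 0,"twist": -0.15},
    {"gripper": 0,"twist": -0.15},
  ],
  force=10,
)

```text
schema error: expected keys gripper, dx, dy, dz, twist
```

Emit:
drive_tool(
  plan=[
    {"gripper": 0,"twist": -0.145},
    {"gripper": 0,"twist": -0.145},
    {"gripper": 0},
  ],
)

```text
schema error: expected keys gripper, dx, dy, dz, twist
```

Run:
```python
from h import *
c=cam("wrist");cv2.imwrite("pics/w1.png",c["img"][:,:,::-1])
o=get_obs();print(o["time"],o["eef_pos"],o["ee_rot"],o["q"],o["force"],o["gripper_width"])
```

```text
0.4 [ 0.29130854 -0.58099953  0.29207959] [ 9.73121188e-01  2.30293594e-01 -8.90217728e-06 -1.21124679e-04] [ 1.36925298  0.50105935 -0.42695409  1.55050795  0.22080758  1.13829264
 -0.21029801] [ 0.59145524 -0.29473025  1.0572103 ] 0.0917653569789504
```

View pics/w1.png

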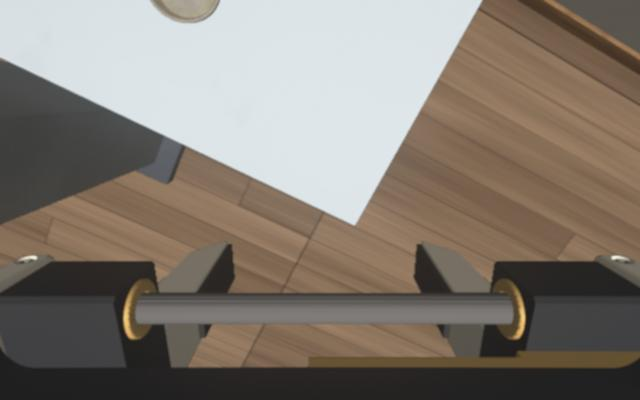

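All keys are required in each row. The arm didn't move.

Emit:
drive_tool(
  plan=[
    {"gripper": 0,"dx": 0.036,"dy": -0.024,"dz": -0.0075,"twist": 0},
    {"gripper": 0,"dx": 0.036,"dy": -0.024,"dz": -0.0075,"twist": 0},
    {"gripper": 0,"dx": 0.036,"dy": -0.024,"dz": -0.0075,"twist": 0},
    {"gripper": 0,"dx": 0.036,"dy": -0.024,"dz": -0.0075,"twist": 0},
    {"gripper": 0,"dx": 0.036,"dy": -0.024,"dz": -0.0075,"twist": 0},
    {"gripper": 0,"dx": 0.036,"dy": -0.024,"dz": -0.0075,"twist": 0},
    {"gripper": 0,"dx": 0,"dy": 0,"dz": 0,"twist": -0.15},
    {"gripper": 0,"dx": 0,"dy": 0,"dz": 0,"twist": -0.15},
  ],
  force=10,
)

```text
time: 1.4
eef_pos: [0.4205, -0.3547, 0.3377]
ee_rot: [0.926, 0.376, -0.0, 0.0]
force: [0.5, -0.7, 0.5]
gripper_width: 0.0164
```

Emit:
drive_tool(
  plan=[
    {"gripper": 0,"dx": 0,"dy": 0,"dz": 0,"twist": -0.145},
    {"gripper": 0,"dx": 0,"dy": 0,"dz": 0,"twist": -0.145},
    {"gripper": 0,"dx": 0,"dy": 0,"dz": 0,"twist": 0},
  ],
)

```text
time: 1.78
eef_pos: [0.4199, -0.3555, 0.3373]
ee_rot: [0.864, 0.503, 0.0, 0.0]
force: [0.4, -0.2, -0.5]
gripper_width: 0.0004
```

Run:
```python
from h import *
c=cam("wrist");cv2.imwrite("pics/w1.png",c["img"][:,:,::-1])
o=get_obs();print(o["time"],o["eef_pos"],o["ee_rot"],o["q"],o["force"],o["gripper_width"])
```

```text
1.825 [ 0.41985858 -0.35554916  0.33729044] [8.64897967e-01 5.01947705e-01 7.83352582e-05 5.28433305e-05] [ 1.18317416  0.30749731 -0.64525227  1.74727949  0.20038251  1.15320876
 -0.04040881] [ 0.81412598 -0.68409354  0.37965001] 0.00041318746842866605
```

View pics/w1.png

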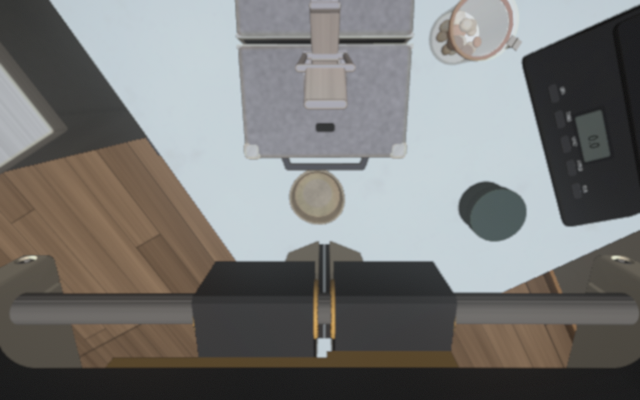

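Emit:
drive_tool(
  plan=[
    {"gripper": 0,"dx": 0.045,"dy": 0,"dz": 0,"twist": 0},
    {"gripper": 0,"dx": 0.045,"dy": 0,"dz": 0,"twist": 0},
    {"gripper": 0,"dx": 0,"dy": 0,"dz": 0,"twist": 0},
  ],
)

```text
time: 2.2
eef_pos: [0.4666, -0.2729, 0.3378]
ee_rot: [0.863, 0.505, 0.001, -0.0]
force: [-0.1, 0.1, 0.9]
gripper_width: 0.0004
```

Run:
```python
from h import *
import pickle
c=cam("wrist");s=cam("scene");t=cam("top")
pickle.dump((c,s,t),open("v2.pkl","wb"))
crop(c,"w2",200,0,460,200,3)
crop(s,"s2",265,145,365,255,5)
o=get_obs();print(o["time"],o["eef_pos"],o["ee_rot"])
```

```text
2.35 [ 0.46389074 -0.27804959  0.33719742] [ 8.64661665e-01  5.02354478e-01 -3.78167596e-04  2.02181938e-04]
```

View pics/w2.png

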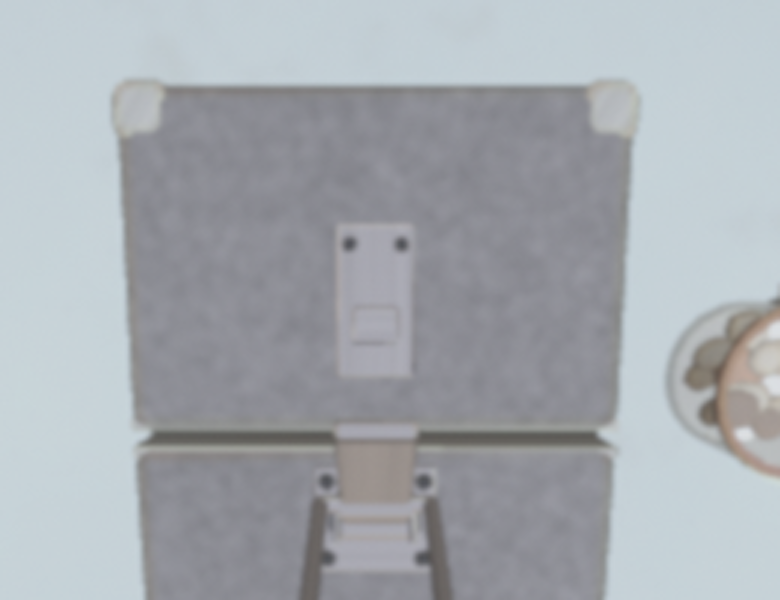

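View pics/s2.png

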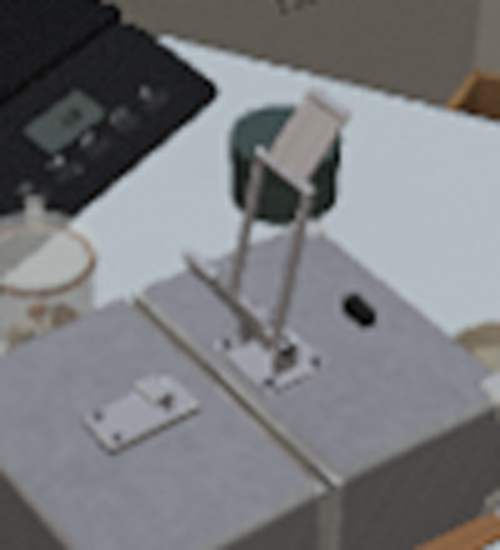

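Run:
```python
from h import *
import pickle
np.set_printoptions(precision=4,suppress=True)
c,s,t=pickle.load(open("v2.pkl","rb"))
print("scene C",s["C"])
W=lambda u,v:ray(c,(200+u/3,u*0+v/3)); S=lambda u,v:ray(s,(265+u/5,145+v/5))
W=lambda u,v:ray(c,(200+(u-1)/3,(v-1)/3)); S=lambda u,v:ray(s,(265+(u-2)/5,145+(v-2)/5))
pts={}
for n,w,q in [("kscrA",(349,244),(116,437)),("kscrA'",(349,244),(98,415)),("kscrB",(401,244),(98,415)),
 ("h1 +x+y",(326,481),(268,382)),("h2 -x+y",(327,557),(316,362)),("h +x-y",(424,481),(221,345)),
 ("lever tip",(376,430),(195,262))]:
    X,e=tri([W(*w),S(*q)]);pts[n]=X;print(n,X,np.array(e)*1e3)
for n,w in [("blkFL",(337,224)),("blkFR",(413,224)),("blkNR",(410,378)),("blkNL",(337,378)),("lip FL",(353,304)),("lipFR",(399,304)),("lipNR",(397,344)),("lipNL",(350,344)),("seam far",(150,428)),("seamR",(605,428)),("seamNl",(150,450)),("seamNR",(600,450))]:
    C,d=W(*w);z=.096
    print(n,C+d*(z-C[2])/d[2])
```

```text
scene C [0.2135 0.3163 0.623 ]
kscrA [ 0.5059 -0.1882  0.0937] [1.1184 1.1184]
kscrA' [ 0.5092 -0.1868  0.1062] [4.8711 4.8711]
kscrB [ 0.5195 -0.1962  0.0944] [0.7917 0.7917]
h1 +x+y [ 0.4627 -0.2482  0.0954] [0.7259 0.7259]
h2 -x+y [ 0.4498 -0.2709  0.0948] [0.4165 0.4165]
h +x-y [ 0.4918 -0.2632  0.0951] [2.0922 2.0922]
lever tip [ 0.4901 -0.2332  0.1627] [1.7826 1.7826]
blkFL [ 0.5046 -0.182   0.096 ]
blkFR [ 0.5247 -0.1933  0.096 ]
blkNR [ 0.5019 -0.2331  0.096 ]
blkNL [ 0.4818 -0.2218  0.096 ]
lip FL [ 0.4973 -0.2047  0.096 ]
lipFR [ 0.5098 -0.2117  0.096 ]
lipNR [ 0.5034 -0.2219  0.096 ]
lipNL [ 0.4905 -0.2147  0.096 ]
seam far [ 0.4215 -0.206   0.096 ]
seamR [ 0.549  -0.2776  0.096 ]
seamNl [ 0.4176 -0.2119  0.096 ]
seamNR [ 0.5446 -0.2833  0.096 ]
```

```bash
cat >> h.py <<'E'
YAW=1.054; O=np.array([0.4697,-0.2667,0.0]); H=.0915
def wc(x,z,y=0): # case mm (z over top) -> world
    c,s=np.cos(YAW),np.sin(YAW)
    return np.array([O[0]+(x*c-y*s)/1e3,O[1]+(x*s+y*c)/1e3,H+z/1e3])
def cw(X):
    d=np.asarray(X)-O;c,s=np.cos(YAW),np.sin(YAW)
    return np.array([d[0]*c+d[1]*s,-d[0]*s+d[1]*c,X[2]-H])*1e3
def ony(c,uv,y=0):
    C,d=ray(c,uv);a=cw(C);b=cw(C+d);b=b-a
    return a+b*(y-a[1])/b[1]
E
python3 - <<'E'
from h import *
import pickle
np.set_printoptions(precision=1,suppress=True)
c,s,t=pickle.load(open("v2.pkl","rb"))
S=lambda u,v:(265+(u-2)/5,145+(v-2)/5)
for n,q in [("bar",(284,171)),("tabend",(332,103)),("lever tip",(195,262)),("lip",(155,386)),("bar scene s1 ",(0,0))]:
    print(n,ony(s,S(*q)))
# predicted latch points to compare
th=.97
for th in (.9,.97,1.05):
    for val in (-1.2,-1,-.8):
        ph=th-val;pv=np.array([16*np.cos(th+.035),14+16*np.sin(th+.035)])
        b=pv+74*np.array([np.cos(ph),np.sin(ph)]);e=b+37*np.array([np.cos(ph+.5),np.sin(ph+.5)])
        print(th,val,b,e)
o=get_obs();print("tool in case",cw(o["eef_pos"]))
E
```

```text
bar [ -2.7   0.  102. ]
tabend [-26.5   0.  127.4]
lever tip [42.1  0.  72.9]
lip [62.9  0.  14.5]
bar scene s1  [123.6   0.  220.7]
0.9 -1.2 [-27.9  90.8] [-59.6 109.8]
0.9 -1 [-14.4  96.9] [-41.7 121.9]
0.9 -0.8 [ -0.  100.3] [-21.8 130.2]
0.97 -1.2 [-33.2  88.6] [-66.1 105.4]
0.97 -1 [-20.2  95.7] [-49.2 118.7]
0.97 -0.8 [ -6.1 100. ] [-29.9 128.4]
1.05 -1.2 [-39.   85.7] [-73.2  99.8]
1.05 -1 [-26.6  93.8] [-57.4 114.4]
1.05 -0.8 [-12.9  99.3] [-38.9 125.6]
tool in case [-12.7  -0.6 245.7]
```

Emit:
drive_tool(
  plan=[
    {"gripper": 0,"dx": -0.026,"dy": 0,"dz": 0,"twist": 0},
    {"gripper": 0,"dx": -0.026,"dy": 0,"dz": 0,"twist": 0},
    {"gripper": 0,"dx": 0,"dy": 0,"dz": 0.035,"twist": 0},
    {"gripper": 0,"dx": 0,"dy": 0,"dz": 0.035,"twist": 0},
    {"gripper": 0,"dx": 0,"dy": 0,"dz": 0,"twist": 0},
    {"gripper": 0,"dx": 0.012,"dy": 0,"dz": 0,"twist": 0},
    {"gripper": 0,"dx": 0,"dy": 0,"dz": 0,"twist": 0},
  ],
)

```text
time: 3.22
eef_pos: [0.4463, -0.3111, 0.269]
ee_rot: [0.864, 0.504, 0.001, 0.001]
force: [0.0, -0.2, -0.4]
gripper_width: 0.0005
```

```bash
cat > look.py <<'E'
from h import *
import sys
np.set_printoptions(precision=2,suppress=True)
n=sys.argv[1]
o=get_obs();p=cw(o["eef_pos"]);F=o["force"];c,s=np.cos(YAW),np.sin(YAW)
print("t",round(o["time"],2),"tip case",p-[0,0,66],"F case",F[0]*c+F[1]*s,-F[0]*s+F[1]*c,F[2],"yaw",2*np.arctan2(o["ee_rot"][1],o["ee_rot"][0]))
if len(sys.argv)>2:
    s=cam("scene");crop(s,"s_"+n,265,130,365,250,5)
E
python3 look.py a 1
```

```text
t 3.23 tip case [-50.19  -1.57 111.5 ] F case -0.1443976667273847 -0.09619681305431893 -0.37945184003456744 yaw 1.0565647441197907
```

View pics/s_a.png

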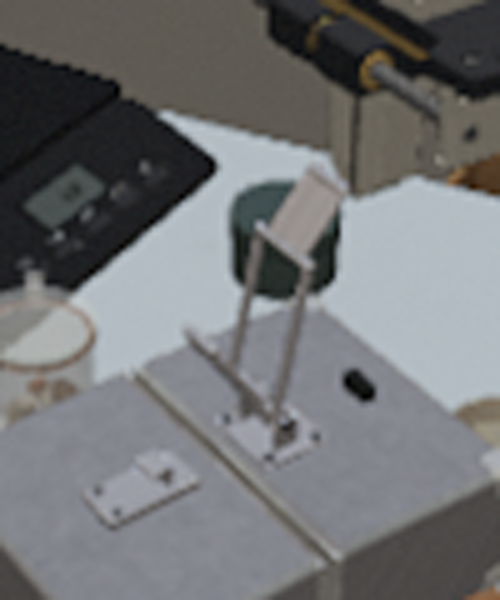

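Emit:
drive_tool(
  plan=[
    {"gripper": 0,"dx": 0.005,"dy": 0,"dz": 0,"twist": 0},
    {"gripper": 0,"dx": 0.005,"dy": 0,"dz": 0,"twist": 0},
    {"gripper": 0,"dx": 0.005,"dy": 0,"dz": 0,"twist": 0},
    {"gripper": 0,"dx": 0.005,"dy": 0,"dz": 0,"twist": 0},
    {"gripper": 0,"dx": 0.005,"dy": 0,"dz": 0,"twist": 0},
    {"gripper": 0,"dx": 0.005,"dy": 0,"dz": 0,"twist": 0},
  ],
)

```text
time: 4.03
eef_pos: [0.4596, -0.2856, 0.2672]
ee_rot: [0.864, 0.503, 0.0, -0.0]
force: [-0.2, -1.3, 0.1]
gripper_width: 0.0004
```

```bash
python3 look.py b 1
```

```text
t 4.03 tip case [-21.42  -0.52 109.7 ] F case -1.197943379334737 -0.4815449778229136 0.13601003293063135 yaw 1.054875412916572
```

View pics/s_b.png

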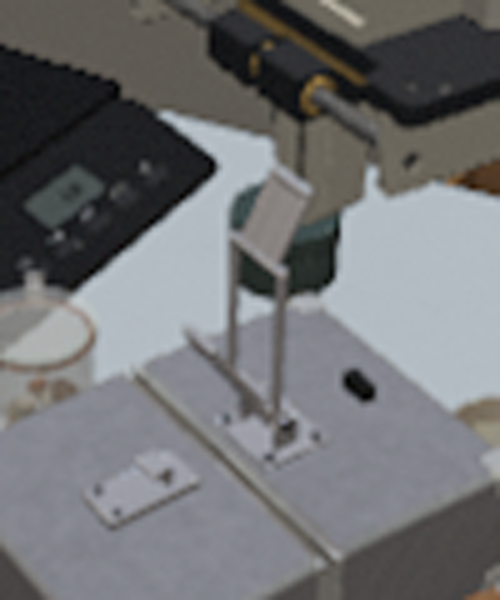

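Emit:
drive_tool(
  plan=[
    {"gripper": 0,"dx": 0.0065,"dy": 0,"dz": 0,"twist": 0},
    {"gripper": 0,"dx": 0.0065,"dy": 0,"dz": 0,"twist": 0},
    {"gripper": 0,"dx": 0.0065,"dy": 0,"dz": 0,"twist": 0},
    {"gripper": 0,"dx": 0.0065,"dy": 0,"dz": 0,"twist": 0},
    {"gripper": 0,"dx": 0.0065,"dy": 0,"dz": 0,"twist": 0},
    {"gripper": 0,"dx": 0.0065,"dy": 0,"dz": 0,"twist": 0},
    {"gripper": 0,"dx": 0.0065,"dy": 0,"dz": 0,"twist": 0},
    {"gripper": 0,"dx": 0.0065,"dy": 0,"dz": 0,"twist": 0},
  ],
)

```text
time: 5.08
eef_pos: [0.4853, -0.2403, 0.2672]
ee_rot: [0.864, 0.503, 0.0, -0.0]
force: [0.3, -0.7, -0.7]
gripper_width: 0.0005
```

```bash
python3 look.py c 1
python3 - <<'E'
import numpy as np
th=.93;pv=np.array([16*np.cos(th+.035),14+16*np.sin(th+.035)])
for ph in np.arange(1.2,-.4,-.1):
    u=lambda a:np.array([np.cos(a),np.sin(a)])
    b=pv+74*u(ph);d=ph+.5
    print(round(ph,2),b,[ (b+s*u(d)+2*u(d+np.pi/2)).round(1) for s in (15,25,37)])
E
```

```text
t 5.08 tip case [ 30.66  -0.47 109.72] F case -0.4584308555184359 -0.5741744273435805 -0.7099845890582067 yaw 1.0548605186893378
1.2 [35.92514385 96.12367502] [array([ 32. , 110.7]), array([ 30.7, 120.7]), array([ 29.2, 132.6])]
1.1 [42.67678301 93.10212731] [array([ 40.2, 108. ]), array([ 39.9, 118. ]), array([ 39.6, 130. ])]
1.0 [49.09304066 89.42163554] [array([ 48.2, 104.5]), array([ 48.9, 114.5]), array([ 49.7, 126.5])]
0.9 [55.10980767 85.11897397] [array([ 55.7, 100.2]), array([ 57.4, 110.1]), array([ 59.4, 121.9])]
0.8 [60.66696651 80.23713339] [array([62.8, 95.2]), array([ 65.4, 104.9]), array([ 68.6, 116.4])]
0.7 [65.70899188 74.82489152] [array([69.3, 89.5]), array([72.9, 98.9]), array([ 77.3, 110. ])]
0.6 [70.18550552 68.93632569] [array([75.2, 83.2]), array([79.7, 92.1]), array([ 85.2, 102.8])]
0.5 [74.0517796  62.63027252] [array([80.5, 76.3]), array([85.9, 84.7]), array([92.4, 94.8])]
0.4 [77.26918358 55.96973999] [array([85., 69.]), array([91.2, 76.8]), array([98.7, 86.2])]
0.3 [79.80557022 49.02127796] [array([88.8, 61.2]), array([95.8, 68.3]), array([104.1,  77. ])]
0.2 [81.63559678 41.85431314] [array([91.8, 53. ]), array([99.5, 59.5]), array([108.6,  67.2])]
0.1 [82.74097825 34.54045549] [array([94. , 44.7]), array([102.2,  50.3]), array([112.1,  57.1])]
-0.0 [83.11067002 27.15278266] [array([95.3, 36.1]), array([104.1,  40.9]), array([114.6,  46.6])]
-0.1 [82.74097825 19.76510983] [array([95.8, 27.4]), array([105. ,  31.3]), array([116.,  36.])]
-0.2 [81.63559678 12.45125218] [array([95.4, 18.8]), array([104.9,  21.7]), array([116.4,  25.3])]
-0.3 [79.80557022  5.28428737] [array([94.1, 10.2]), array([103.9,  12.2]), array([115.7,  14.6])]
```

View pics/s_c.png

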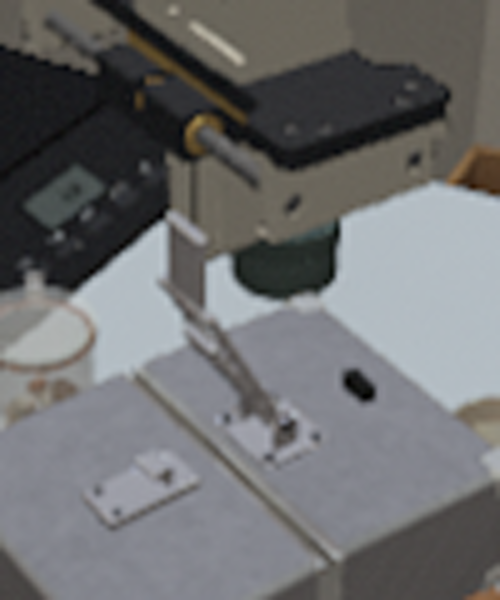

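Emit:
drive_tool(
  plan=[
    {"gripper": 0,"dx": 0.0085,"dy": 0,"dz": 0,"twist": 0},
    {"gripper": 0,"dx": 0.008,"dy": 0,"dz": 0.0045,"twist": 0},
    {"gripper": 0,"dx": 0.0075,"dy": 0,"dz": 0.005,"twist": 0},
    {"gripper": 0,"dx": 0.007,"dy": 0,"dz": 0.006,"twist": 0},
    {"gripper": 0,"dx": 0.0065,"dy": 0,"dz": 0.0063,"twist": 0},
    {"gripper": 0,"dx": 0.0055,"dy": 0,"dz": 0.0072,"twist": 0},
    {"gripper": 0,"dx": 0.005,"dy": 0,"dz": 0.0075,"twist": 0},
    {"gripper": 0,"dx": 0,"dy": 0,"dz": 0,"twist": 0},
  ],
)

```text
time: 6.12
eef_pos: [0.5085, -0.1983, 0.2299]
ee_rot: [0.864, 0.504, -0.0, -0.001]
force: [0.2, 0.0, 0.1]
gripper_width: 0.0005
```

```bash
python3 look.py d 1
```

```text
t 6.12 tip case [78.63  0.08 72.42] F case 0.119166666515148 -0.13971213332180477 0.09473429699162109 yaw 1.0555833586750625
```

View pics/s_d.png

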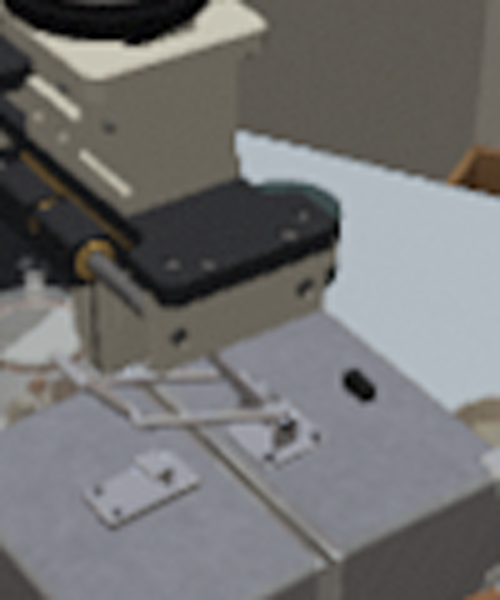

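Emit:
drive_tool(
  plan=[
    {"gripper": 0,"dx": 0.004,"dy": 0,"dz": 0.008,"twist": 0},
    {"gripper": 0,"dx": 0.0037,"dy": 0,"dz": 0.0084,"twist": 0},
    {"gripper": 0,"dx": 0.0022,"dy": 0,"dz": 0.0088,"twist": 0},
    {"gripper": 0,"dx": 0.0018,"dy": 0,"dz": 0.009,"twist": 0},
    {"gripper": 0,"dx": 0.0005,"dy": 0,"dz": 0.009,"twist": 0},
    {"gripper": 0,"dx": 0,"dy": 0,"dz": 0.007,"twist": 0},
    {"gripper": 0,"dx": 0,"dy": 0,"dz": 0,"twist": 0},
  ],
)

```text
time: 7.05
eef_pos: [0.5143, -0.1883, 0.1798]
ee_rot: [0.864, 0.503, -0.0, -0.0]
force: [-0.3, -0.4, -0.3]
gripper_width: 0.0006
```

```bash
python3 look.py e 1
```

```text
t 7.05 tip case [90.23 -0.08 22.35] F case -0.49124748293648024 0.07537329081261146 -0.28689980702560713 yaw 1.0547688426983366
```

View pics/s_e.png

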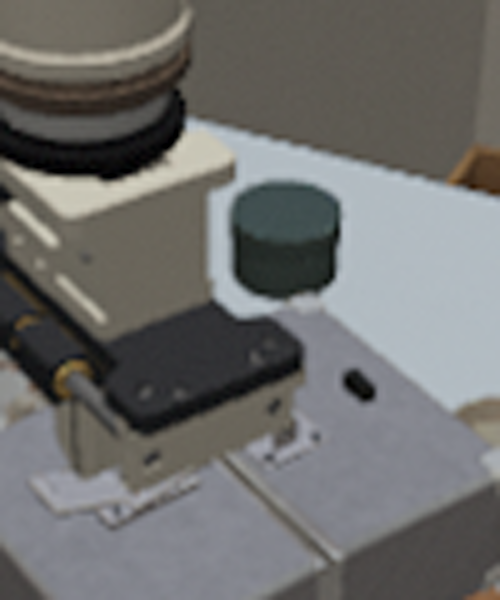

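Emit:
drive_tool(
  plan=[
    {"gripper": 0,"dx": 0,"dy": 0,"dz": 0.003,"twist": 0},
    {"gripper": 0,"dx": 0,"dy": 0,"dz": 0.002,"twist": 0},
    {"gripper": 0,"dx": 0,"dy": 0,"dz": 0.002,"twist": 0},
    {"gripper": 0,"dx": 0,"dy": 0,"dz": 0,"twist": 0},
  ],
)

```text
time: 7.6
eef_pos: [0.5146, -0.1883, 0.1734]
ee_rot: [0.864, 0.503, -0.0, -0.0]
force: [0.6, 0.1, -0.3]
gripper_width: 0.0008
```

Emit:
drive_tool(
  plan=[
    {"gripper": 0,"dx": 0,"dy": 0,"dz": 0.0015,"twist": 0},
    {"gripper": 0,"dx": 0,"dy": 0,"dz": 0,"twist": 0},
  ],
)

```text
time: 7.85
eef_pos: [0.5147, -0.1883, 0.1719]
ee_rot: [0.864, 0.503, -0.0, -0.0]
force: [-0.8, 0.3, -0.3]
gripper_width: 0.0002
```

```bash
python3 look.py f
```

```text
t 7.85 tip case [90.38 -0.36 14.43] F case -0.10904300307221432 0.8538195111297846 -0.3113645364644588 yaw 1.0547902819689572
```

Emit:
drive_tool(
  plan=[
    {"gripper": 0,"dx": 0,"dy": 0,"dz": 0.001,"twist": 0},
    {"gripper": 0,"dx": 0,"dy": 0,"dz": 0.001,"twist": 0},
    {"gripper": 0,"dx": 0,"dy": 0,"dz": 0,"twist": 0},
  ],
)

```text
time: 8.22
eef_pos: [0.5147, -0.1883, 0.1699]
ee_rot: [0.864, 0.503, -0.0, -0.0]
force: [-0.1, -0.6, -0.2]
gripper_width: 0.0006
```

Emit:
drive_tool(
  plan=[
    {"gripper": 0,"dx": 0,"dy": 0,"dz": 0.001,"twist": 0},
    {"gripper": 0,"dx": 0,"dy": 0,"dz": 0.001,"twist": 0},
    {"gripper": 0,"dx": 0,"dy": 0,"dz": 0,"twist": 0},
  ],
)

```text
time: 8.6
eef_pos: [0.5147, -0.1883, 0.1679]
ee_rot: [0.864, 0.503, -0.0, -0.0]
force: [0.1, -0.4, -0.6]
gripper_width: 0.0002
```

```bash
python3 look.py g
python3 - <<'E'
from h import *
c=cam("wrist");crop(c,"w_g",150,0,490,260,2.3)
E
```

```text
t 8.6 tip case [90.43 -0.36 10.43] F case -0.2897744399211686 -0.31698099875384744 -0.6076037717151312 yaw 1.0548318248444666
```

View pics/w_g.png

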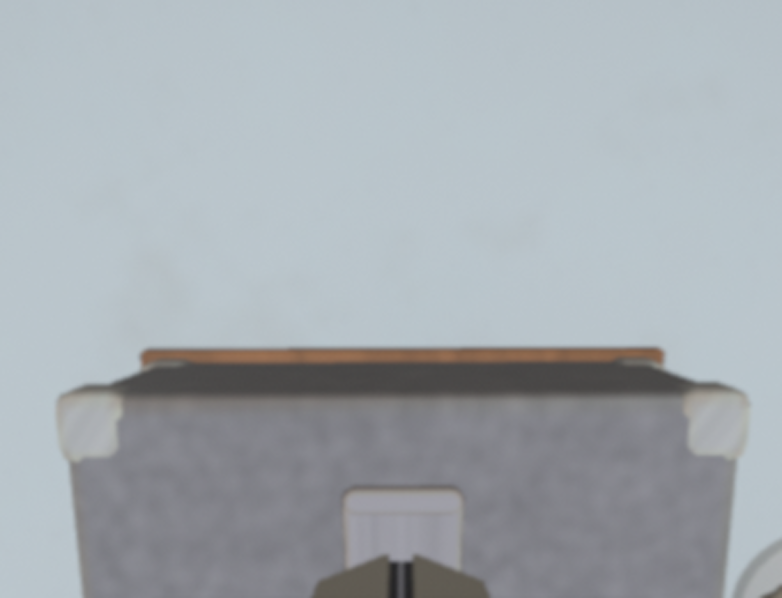

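Emit:
drive_tool(
  plan=[
    {"gripper": 0,"dx": 0,"dy": 0,"dz": 0.001,"twist": 0},
    {"gripper": 0,"dx": 0,"dy": 0,"dz": 0.001,"twist": 0},
  ],
)

```text
time: 8.9
eef_pos: [0.5148, -0.1883, 0.1661]
ee_rot: [0.864, 0.503, 0.0, 0.0]
force: [-0.2, 0.2, 2.0]
gripper_width: 0.0006
```

Emit:
drive_tool(
  plan=[
    {"gripper": 0,"dx": 0,"dy": 0,"dz": 0.001,"twist": 0},
    {"gripper": 0,"dx": 0,"dy": 0,"dz": 0,"twist": 0},
  ],
)

```text
time: 9.15
eef_pos: [0.5149, -0.1883, 0.1654]
ee_rot: [0.864, 0.503, 0.0, 0.0]
force: [-1.0, 0.7, 3.9]
gripper_width: 0.0006
```

```bash
python3 look.py h 1
```

```text
t 9.15 tip case [90.53 -0.58  7.92] F case 0.13886053147220412 1.172144190356925 3.9389405798133863 yaw 1.0548746547111905
```

View pics/s_h.png

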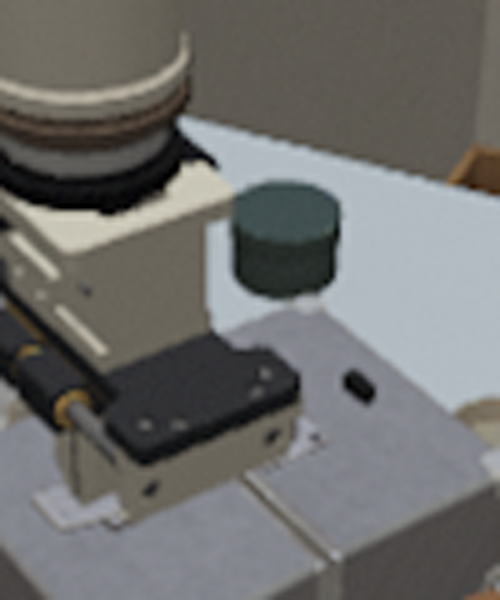

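Emit:
drive_tool(
  plan=[
    {"gripper": 0,"dx": 0,"dy": 0,"dz": -0.006,"twist": 0},
    {"gripper": 0,"dx": 0,"dy": 0,"dz": -0.03,"twist": 0},
    {"gripper": 0,"dx": 0.025,"dy": 0,"dz": 0,"twist": 0},
    {"gripper": 0,"dx": 0.025,"dy": 0,"dz": 0,"twist": 0},
    {"gripper": 0,"dx": 0,"dy": 0,"dz": 0,"twist": 0},
  ],
)

```text
time: 9.82
eef_pos: [0.5403, -0.1425, 0.2015]
ee_rot: [0.863, 0.505, 0.001, -0.0]
force: [-0.5, -0.8, -0.8]
gripper_width: 0.0001
```

```bash
python3 look.py i 1
python3 - <<'E'
from h import *
c=cam("top");crop(c,"t_i",240,160,360,280,5)
E
```

```text
t 9.82 tip case [142.83  -0.03  43.96] F case -0.9160655627875175 0.017573154255027812 -0.7745178174588708 yaw 1.0585986547749804
```

View pics/s_i.png

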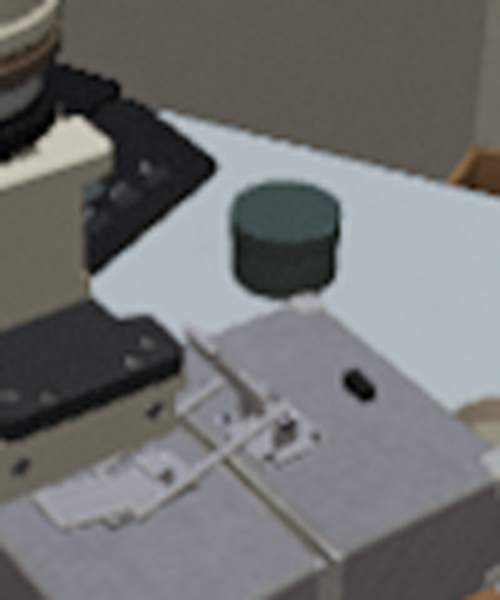

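View pics/t_i.png

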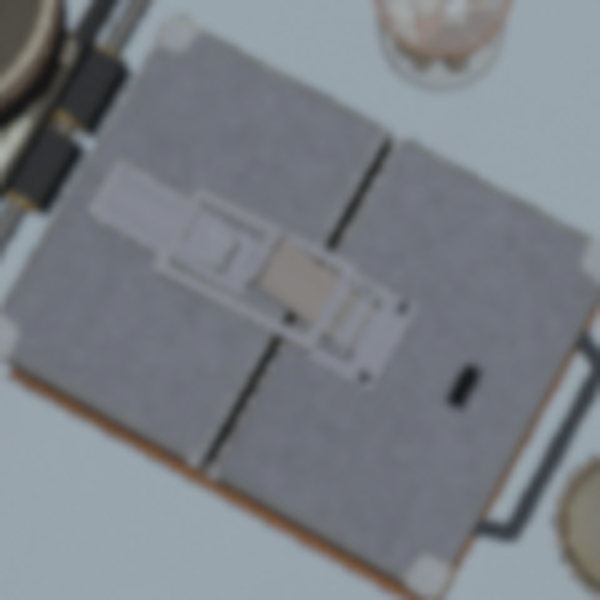

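Run:
```python
from h import *
np.set_printoptions(precision=1,suppress=True)
s=cam("scene");S=lambda u,v:(265+(u-2)/5,130+(v-2)/5)
for n,q,y in [("tab end mid",(44,508),0),("tab corner near",(57,526),13),("bar near end",(140,516),19),("lever tip",(190,334),0)]:
    print(n,ony(s,S(*q),y))
t=cam("top")
for q in [(105,185)]: print(cw(onz(t,(240+(q[0]-2)/5,160+(q[1]-2)/5),H+.012)))
print(cw(get_obs()["eef_pos"]))
```

```text
tab end mid [117.8   0.   14.9]
tab corner near [119.1  13.   15.3]
bar near end [82.6 19.   6.9]
lever tip [44.6  0.  75.5]
[114.3  -1.6  12. ]
[139.   -0.4 109.3]
```

Emit:
drive_tool(
  plan=[
    {"gripper": 0,"dx": 0,"dy": 0,"dz": 0.02,"twist": 0},
    {"gripper": 0,"dx": 0,"dy": 0,"dz": 0.018,"twist": 0},
    {"gripper": 0,"dx": 0,"dy": 0,"dz": 0,"twist": 0},
    {"gripper": 0,"dx": -0.004,"dy": 0,"dz": 0,"twist": 0},
    {"gripper": 0,"dx": -0.004,"dy": 0,"dz": 0,"twist": 0},
    {"gripper": 0,"dx": -0.004,"dy": 0,"dz": 0,"twist": 0},
    {"gripper": 0,"dx": 0,"dy": 0,"dz": 0,"twist": 0},
  ],
)

```text
time: 10.9
eef_pos: [0.5335, -0.1558, 0.1634]
ee_rot: [0.864, 0.503, 0.0, 0.0]
force: [-0.4, 0.0, -0.3]
gripper_width: 0.0004
```

```bash
python3 look.py j 1
```

```text
t 10.9 tip case [127.98  -0.7    5.91] F case -0.16342320916121839 0.34109890076335914 -0.314782713906902 yaw 1.054017954222061
```

View pics/s_j.png

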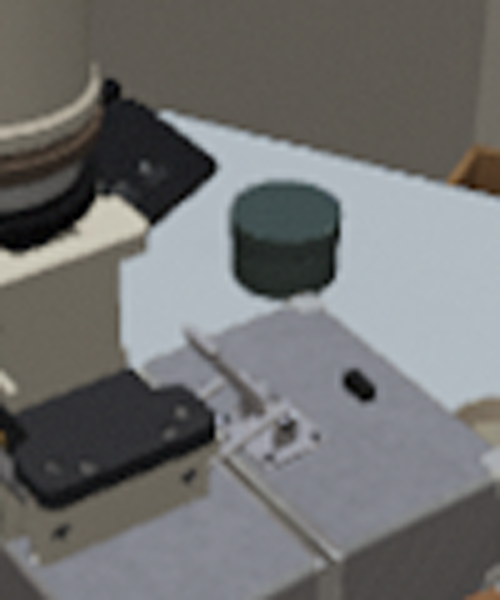

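Push in −x gently, watching force.

Emit:
drive_tool(
  plan=[
    {"gripper": 0,"dx": -0.002,"dy": 0,"dz": 0,"twist": 0},
    {"gripper": 0,"dx": -0.002,"dy": 0,"dz": 0,"twist": 0},
    {"gripper": 0,"dx": -0.002,"dy": 0,"dz": 0,"twist": 0},
    {"gripper": 0,"dx": 0,"dy": 0,"dz": 0,"twist": 0},
  ],
)

```text
time: 11.45
eef_pos: [0.5319, -0.158, 0.1633]
ee_rot: [0.864, 0.504, 0.002, -0.0]
force: [2.9, 6.3, -0.9]
gripper_width: 0.0006
```

Emit:
drive_tool(
  plan=[
    {"gripper": 0,"dx": -0.002,"dy": 0,"dz": 0,"twist": 0},
    {"gripper": 0,"dx": -0.002,"dy": 0,"dz": 0,"twist": 0},
    {"gripper": 0,"dx": 0,"dy": 0,"dz": 0,"twist": 0},
  ],
)

```text
time: 11.82
eef_pos: [0.5298, -0.1618, 0.1633]
ee_rot: [0.864, 0.504, 0.002, -0.0]
force: [2.9, 5.2, -0.3]
gripper_width: 0.0005
```

```bash
python3 look.py k
```

```text
t 11.82 tip case [120.94  -0.39   5.79] F case 5.914441741180189 0.022987768250777307 -0.27180424662256575 yaw 1.0568877039580973
```

Emit:
drive_tool(
  plan=[
    {"gripper": 0,"dx": -0.002,"dy": 0,"dz": 0,"twist": 0},
    {"gripper": 0,"dx": -0.002,"dy": 0,"dz": 0,"twist": 0},
    {"gripper": 0,"dx": 0,"dy": 0,"dz": 0,"twist": 0},
  ],
)

```text
time: 12.2
eef_pos: [0.5277, -0.1655, 0.1633]
ee_rot: [0.864, 0.504, 0.002, -0.0]
force: [2.5, 4.3, -0.8]
gripper_width: 0.0006
```

Emit:
drive_tool(
  plan=[
    {"gripper": 0,"dx": -0.002,"dy": 0,"dz": 0,"twist": 0},
    {"gripper": 0,"dx": -0.002,"dy": 0,"dz": 0,"twist": 0},
    {"gripper": 0,"dx": 0,"dy": 0,"dz": 0,"twist": 0},
  ],
)

```text
time: 12.58
eef_pos: [0.5262, -0.1683, 0.1635]
ee_rot: [0.864, 0.504, 0.002, -0.0]
force: [3.7, 6.6, -0.1]
gripper_width: 0.0005
```

```bash
python3 look.py l 1
```

```text
t 12.57 tip case [113.42  -0.5    6.04] F case 7.535255151050448 0.008769047656942863 -0.05221661677787459 yaw 1.0570789258485382
```

View pics/s_l.png

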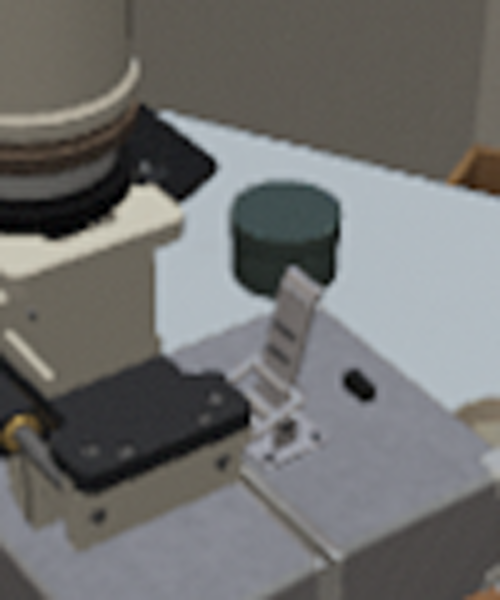

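```bash
cat > lev.py <<'E'
from h import *
import sys
np.set_printoptions(precision=2,suppress=True)
s=cam("scene");u,v=map(float,sys.argv[1:3])
p=ony(s,(265+(u-2)/5,130+(v-2)/5));print(p,"theta",np.arctan2(p[2]-14,p[0]),np.hypot(p[2]-14,p[0]))
E
python3 lev.py 303 279
```

```text
[-13.49   0.    80.97] theta 1.7695781959138308 68.31913924579494
```

Emit:
drive_tool(
  plan=[
    {"gripper": 0,"dx": -0.002,"dy": 0,"dz": 0,"twist": 0},
    {"gripper": 0,"dx": 0,"dy": 0,"dz": 0,"twist": 0},
  ],
)

```text
time: 12.92
eef_pos: [0.5256, -0.1695, 0.1638]
ee_rot: [0.863, 0.504, 0.002, -0.0]
force: [3.1, 7.0, 2.5]
gripper_width: 0.0004
```

Emit:
drive_tool(
  plan=[
    {"gripper": 0,"dx": -0.002,"dy": 0,"dz": 0,"twist": 0},
    {"gripper": 0,"dx": 0,"dy": 0,"dz": 0,"twist": 0},
  ],
)

```text
time: 13.18
eef_pos: [0.525, -0.1707, 0.164]
ee_rot: [0.863, 0.505, 0.003, -0.001]
force: [2.7, 8.0, 2.9]
gripper_width: 0.0007
```

```bash
python3 look.py m 1
```

```text
t 13.18 tip case [110.79  -0.6    6.47] F case 8.280771024371173 1.6324941546364826 2.8623474597385945 yaw 1.0579801894360834
```

View pics/s_m.png

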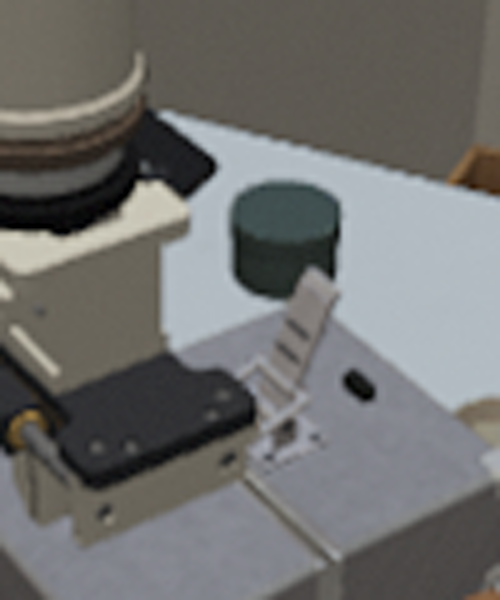

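```bash
python3 lev.py 321 279
python3 - <<'E'
import numpy as np
for th in (.97,1.77,1.9,1.95,2.0,2.05,2.1,2.2):
    pv=np.array([16*np.cos(th+.035),14+16*np.sin(th+.035)])
    for bz in (5.6,7.6):
        ph=np.arcsin((bz-pv[1])/74);b=pv[0]+74*np.cos(ph);e=(b+37*np.cos(ph+.5),bz+37*np.sin(ph+.5))
        print(th,bz,round(ph,3),round(b,1),np.round(e,1))
E
```

```text
[-23.33  -0.    77.18] theta 1.9245038561996046 67.34736366464126
0.97 5.6 -0.301 79.3 [115.5  12.9]
0.97 7.6 -0.272 79.8 [115.9  16. ]
1.77 5.6 -0.33 66.3 [102.8  11.9]
1.77 7.6 -0.301 67.0 [103.2  14.9]
1.9 5.6 -0.321 64.5 [100.9  12.2]
1.9 7.6 -0.293 65.2 [101.4  15.2]
1.95 5.6 -0.317 63.9 [100.3  12.3]
1.95 7.6 -0.288 64.5 [100.7  15.4]
2.0 5.6 -0.312 63.3 [99.6 12.5]
2.0 7.6 -0.284 63.9 [100.   15.5]
2.05 5.6 -0.307 62.7 [99.  12.7]
2.05 7.6 -0.278 63.3 [99.4 15.7]
2.1 5.6 -0.301 62.1 [98.4 12.9]
2.1 7.6 -0.273 62.7 [98.8 15.9]
2.2 5.6 -0.288 61.1 [97.3 13.4]
2.2 7.6 -0.26 61.7 [97.6 16.4]
```

Emit:
drive_tool(
  plan=[
    {"gripper": 0,"dx": -0.002,"dy": 0,"dz": 0,"twist": 0},
    {"gripper": 0,"dx": 0,"dy": 0,"dz": 0,"twist": 0},
  ],
)

```text
time: 13.52
eef_pos: [0.5245, -0.1714, 0.1642]
ee_rot: [0.863, 0.505, 0.004, -0.001]
force: [4.2, 10.9, 3.3]
gripper_width: 0.0006
```

```bash
python3 look.py n 1
```

```text
t 13.53 tip case [109.93  -0.6    6.7 ] F case 11.614579561093331 1.72385084310551 3.254473533661084 yaw 1.058832841220341
```

View pics/s_n.png

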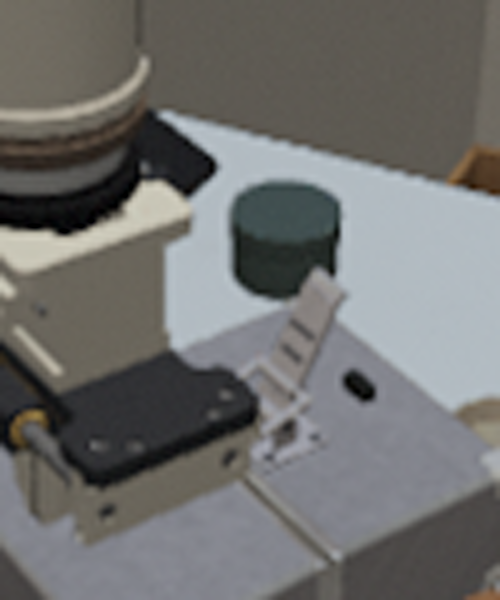

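Emit:
drive_tool(
  plan=[
    {"gripper": 0,"dx": 0.005,"dy": 0,"dz": 0,"twist": 0},
    {"gripper": 0,"dx": 0.01,"dy": 0,"dz": 0,"twist": 0},
    {"gripper": 0,"dx": 0.01,"dy": 0,"dz": 0,"twist": 0},
    {"gripper": 0,"dx": 0,"dy": 0,"dz": -0.05,"twist": 0},
    {"gripper": 0,"dx": 0,"dy": 0,"dz": -0.05,"twist": 0},
    {"gripper": 0,"dx": 0,"dy": 0,"dz": 0,"twist": 0},
  ],
)

```text
time: 14.32
eef_pos: [0.5367, -0.1544, 0.2671]
ee_rot: [0.864, 0.503, 0.002, 0.003]
force: [0.9, 0.9, -0.5]
gripper_width: 0.0005
```

```bash
python3 look.py o 1;  python3 - <<'E'
from h import *
c=cam("top");crop(c,"t_o",240,160,360,280,5)
E
```

```text
t 14.32 tip case [130.71  -2.73 109.65] F case 1.2039618815872197 -0.3321730985057592 -0.5417720695959904 yaw 1.0548830571032588
```

View pics/s_o.png

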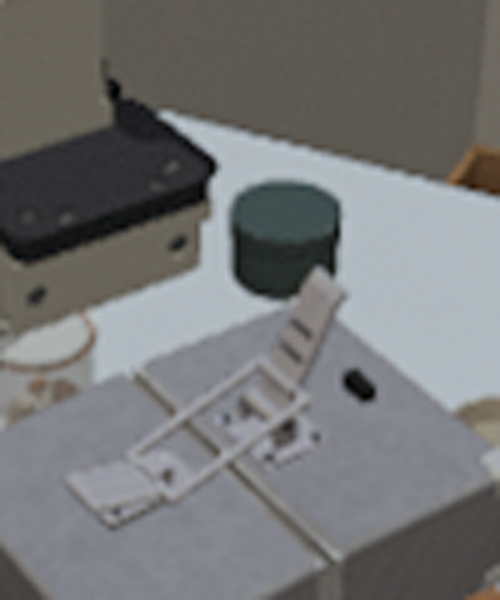

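View pics/t_o.png

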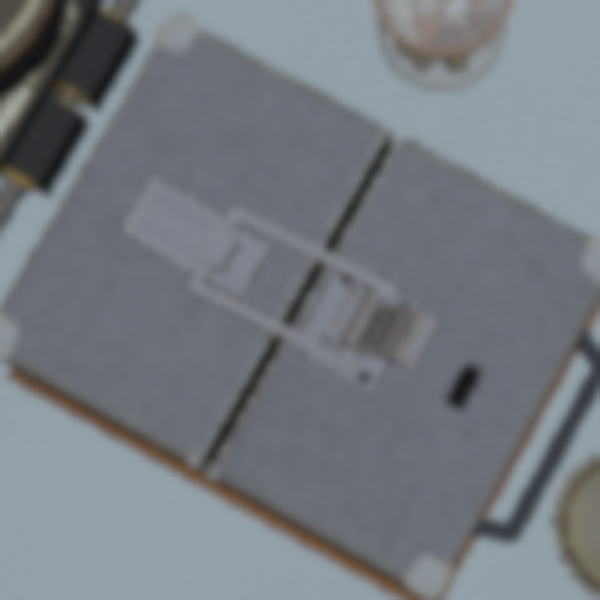

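```bash
python3 lev.py 324 279
python3 - <<'E'
from h import *
np.set_printoptions(precision=1,suppress=True)
s=cam("scene");S=lambda u,v:(265+(u-2)/5,130+(v-2)/5)
for n,q,y in [("tab end mid",(89,501),0),("bar near end",(172,498),19),("bar far end",(132,457),-19)]:
    print(n,ony(s,S(*q),y))
crop(s,"s_o2",275,200,335,245,12)
print(cw(get_obs()["eef_pos"]))
E
```

```text
[-24.98   0.    76.54] theta 1.950864782400148 67.34493126426365
tab end mid [96.3  0.   8.1]
bar near end [66.5 19.   9.1]
bar far end [ 63.  -19.    3.3]
[129.    0.4 170.2]
```

View pics/s_o2.png

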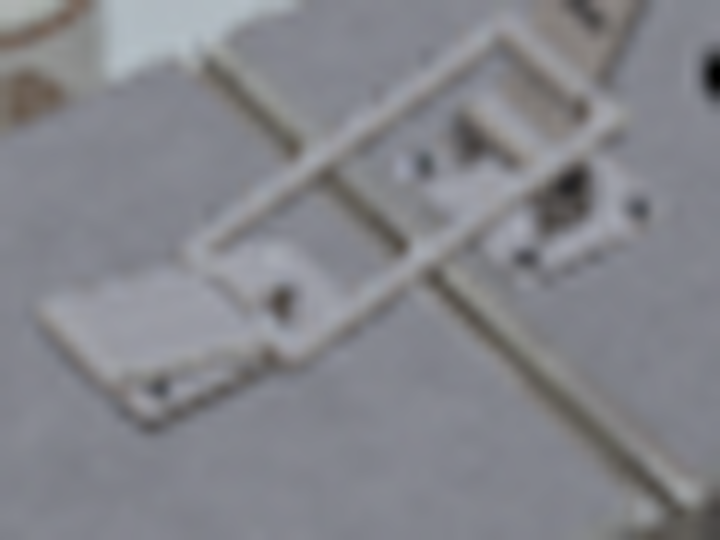

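Emit:
drive_tool(
  plan=[
    {"gripper": 0,"dx": -0.038,"dy": 0,"dz": 0,"twist": 0},
    {"gripper": 0,"dx": -0.038,"dy": 0,"dz": 0,"twist": 0},
    {"gripper": 0,"dx": -0.038,"dy": 0,"dz": 0,"twist": 0},
    {"gripper": 0,"dx": 0,"dy": 0,"dz": 0,"twist": 0},
    {"gripper": 0,"dx": 0,"dy": 0,"dz": 0.02,"twist": 0},
    {"gripper": 0,"dx": 0,"dy": 0,"dz": 0.021,"twist": 0},
    {"gripper": 0,"dx": 0,"dy": 0,"dz": 0,"twist": 0},
  ],
)

```text
time: 15.4
eef_pos: [0.4766, -0.2519, 0.2197]
ee_rot: [0.864, 0.504, -0.001, -0.002]
force: [-0.3, -0.2, -0.4]
gripper_width: 0.0005
```

```bash
python3 look.py p 1
```

```text
t 15.4 tip case [16.3   1.33 62.22] F case -0.31213172238255127 0.1581304942326049 -0.4114707499964284 yaw 1.0562139094162677
```

View pics/s_p.png

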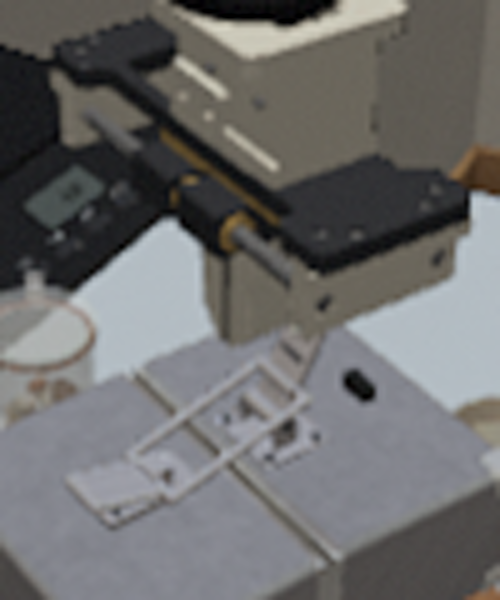

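Emit:
drive_tool(
  plan=[
    {"gripper": 0,"dx": -0.008,"dy": 0,"dz": 0,"twist": 0},
    {"gripper": 0,"dx": -0.008,"dy": 0,"dz": 0,"twist": 0},
    {"gripper": 0,"dx": -0.006,"dy": 0,"dz": 0,"twist": 0},
    {"gripper": 0,"dx": -0.004,"dy": 0,"dz": 0,"twist": 0},
    {"gripper": 0,"dx": 0,"dy": 0,"dz": 0,"twist": 0},
  ],
)

```text
time: 16.08
eef_pos: [0.4647, -0.2766, 0.2221]
ee_rot: [0.864, 0.503, -0.0, 0.0]
force: [-0.2, -0.3, -0.1]
gripper_width: 0.0007
```

Emit:
drive_tool(
  plan=[
    {"gripper": 0,"dx": -0.003,"dy": 0,"dz": 0.001,"twist": 0},
    {"gripper": 0,"dx": -0.003,"dy": 0,"dz": 0.001,"twist": 0},
    {"gripper": 0,"dx": 0,"dy": 0,"dz": 0,"twist": 0},
  ],
)

```text
time: 16.45
eef_pos: [0.4625, -0.2806, 0.22]
ee_rot: [0.864, 0.504, 0.001, -0.0]
force: [2.0, 3.4, 0.5]
gripper_width: 0.0007
```

```bash
python3 look.py q 1
```

```text
t 16.45 tip case [-15.62  -0.58  62.51] F case 3.911328430849854 -0.024987919805734338 0.5445437462416901 yaw 1.055570804942089
```

View pics/s_q.png

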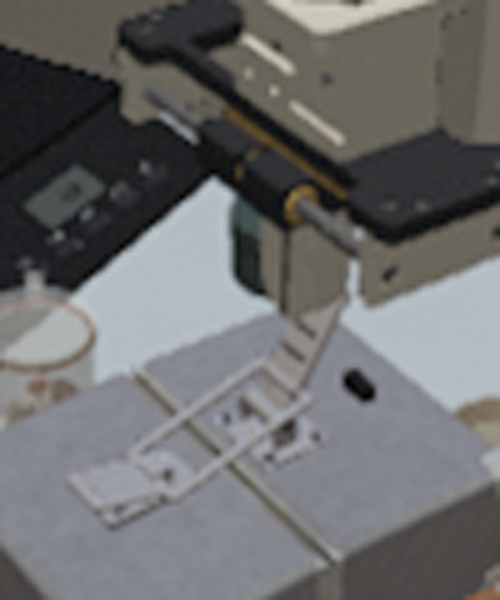

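Emit:
drive_tool(
  plan=[
    {"gripper": 0,"dx": -0.005,"dy": 0,"dz": 0.002,"twist": 0},
    {"gripper": 0,"dx": -0.005,"dy": 0,"dz": 0.002,"twist": 0},
    {"gripper": 0,"dx": -0.004,"dy": 0,"dz": 0.003,"twist": 0},
    {"gripper": 0,"dx": -0.004,"dy": 0,"dz": 0.0035,"twist": 0},
  ],
)

```text
time: 17.0
eef_pos: [0.4538, -0.296, 0.2096]
ee_rot: [0.864, 0.504, 0.001, -0.0]
force: [2.0, 4.6, 1.6]
gripper_width: 0.0007
```

```bash
python3 look.py r 1
```

```text
t 17.0 tip case [-33.33  -0.6   52.06] F case 4.9992134988660455 0.563054629755481 1.5888717244522645 yaw 1.0561003832355267
```

View pics/s_r.png

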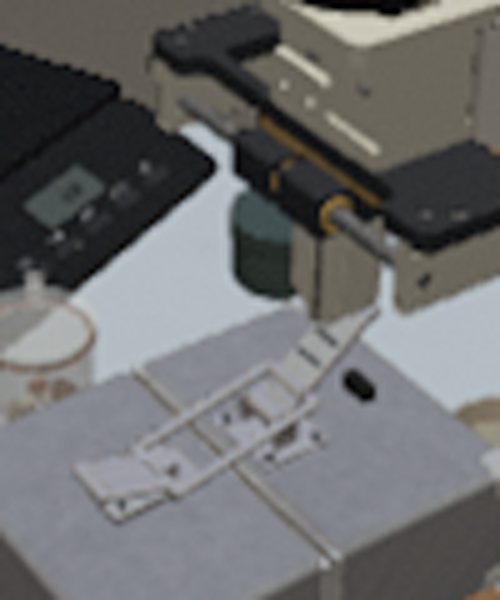

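Run:
```python
from h import *
s=cam("scene");crop(s,"s_r2",275,200,335,245,12)
t=cam("top");crop(t,"t_r2",255,180,315,225,12)
```

```text
(no output)
```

View pics/s_r2.png

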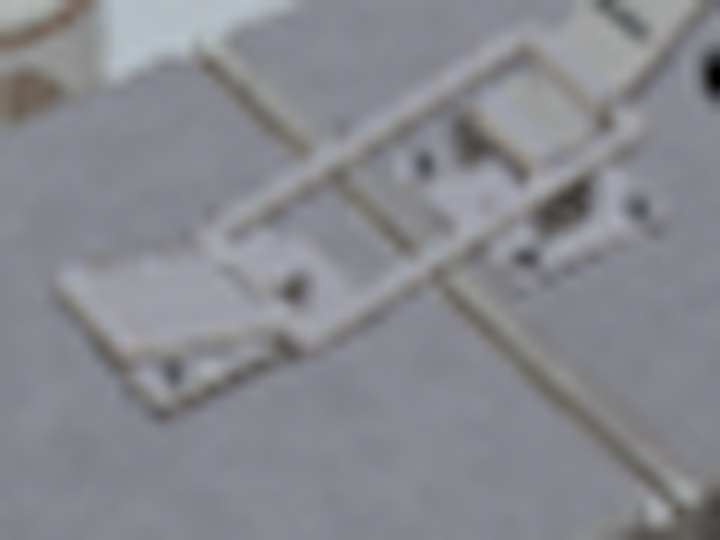

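View pics/t_r2.png

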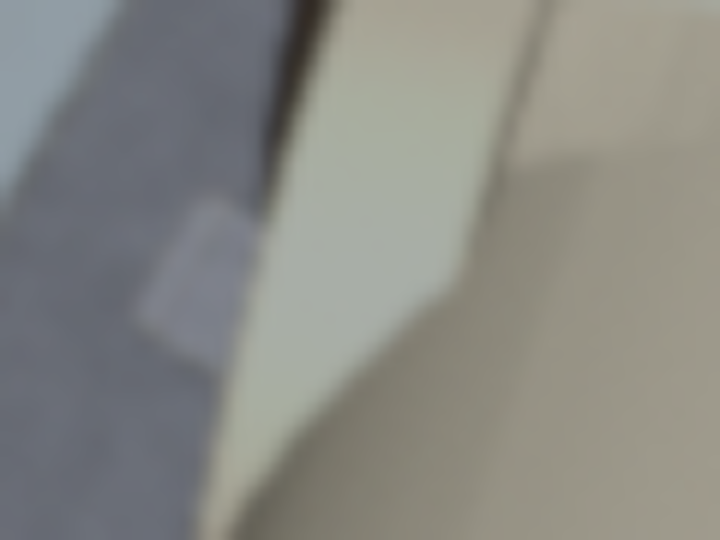

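Emit:
drive_tool(
  plan=[
    {"gripper": 0,"dx": -0.0035,"dy": 0,"dz": 0.004,"twist": 0},
    {"gripper": 0,"dx": -0.0035,"dy": 0,"dz": 0.0042,"twist": 0},
    {"gripper": 0,"dx": -0.0025,"dy": 0,"dz": 0.0047,"twist": 0},
    {"gripper": 0,"dx": -0.0025,"dy": 0,"dz": 0.0047,"twist": 0},
  ],
)

```text
time: 17.65
eef_pos: [0.4467, -0.3084, 0.1916]
ee_rot: [0.864, 0.503, -0.0, 0.0]
force: [0.5, 2.3, 0.8]
gripper_width: 0.0002
```

Emit:
drive_tool(
  plan=[
    {"gripper": 0,"dx": -0.0015,"dy": 0,"dz": 0.005,"twist": 0},
    {"gripper": 0,"dx": -0.0015,"dy": 0,"dz": 0.005,"twist": 0},
    {"gripper": 0,"dx": 0,"dy": 0,"dz": 0,"twist": 0},
  ],
)

```text
time: 18.02
eef_pos: [0.4449, -0.3104, 0.1812]
ee_rot: [0.864, 0.503, -0.001, -0.001]
force: [-0.6, 0.0, -0.2]
gripper_width: 0.0004
```

```bash
python3 look.py s 1
```

```text
t 18.02 tip case [-50.29   0.    23.73] F case -0.2923857348538346 0.5468506502089605 -0.16010923886961598 yaw 1.0541210291258256
```

View pics/s_s.png

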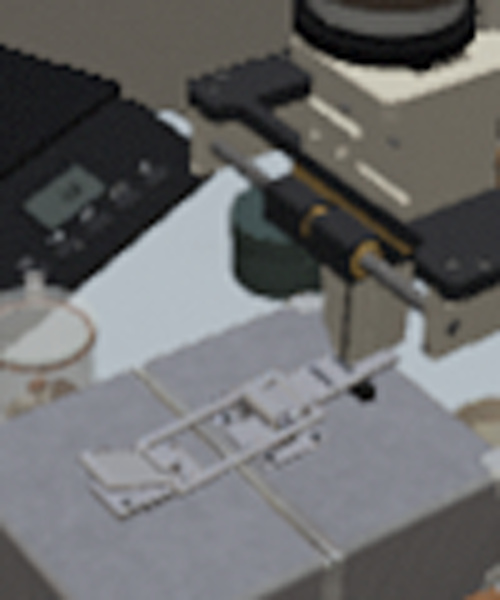

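Emit:
drive_tool(
  plan=[
    {"gripper": 0,"dx": -0.001,"dy": 0,"dz": 0.002,"twist": 0},
    {"gripper": 0,"dx": 0,"dy": 0,"dz": 0.002,"twist": 0},
    {"gripper": 0,"dx": 0,"dy": 0,"dz": 0,"twist": 0},
  ],
)

```text
time: 18.45
eef_pos: [0.4451, -0.311, 0.1778]
ee_rot: [0.864, 0.503, -0.0, -0.0]
force: [-0.0, 0.3, -0.7]
gripper_width: 0.0007
```

Emit:
drive_tool(
  plan=[
    {"gripper": 0,"dx": 0,"dy": 0,"dz": 0.0015,"twist": 0},
    {"gripper": 0,"dx": 0,"dy": 0,"dz": 0.0015,"twist": 0},
    {"gripper": 0,"dx": 0,"dy": 0,"dz": 0,"twist": 0},
  ],
)

```text
time: 18.82
eef_pos: [0.4451, -0.3108, 0.1747]
ee_rot: [0.864, 0.503, -0.0, -0.0]
force: [0.6, -0.7, -0.5]
gripper_width: 0.0004
```

```bash
python3 look.py t
```

```text
t 18.82 tip case [-50.5   -0.42  17.24] F case -0.32395937476509523 -0.8792598419472768 -0.4936588856362555 yaw 1.054969427717101
```

Emit:
drive_tool(
  plan=[
    {"gripper": 0,"dx": 0,"dy": 0,"dz": 0.001,"twist": 0},
    {"gripper": 0,"dx": 0,"dy": 0,"dz": 0.001,"twist": 0},
    {"gripper": 0,"dx": 0,"dy": 0,"dz": 0,"twist": 0},
  ],
)

```text
time: 19.2
eef_pos: [0.4452, -0.311, 0.173]
ee_rot: [0.864, 0.503, 0.0, 0.0]
force: [0.5, 0.0, 0.6]
gripper_width: 0.0008
```

Emit:
drive_tool(
  plan=[
    {"gripper": 0,"dx": 0,"dy": 0,"dz": 0.001,"twist": 0},
    {"gripper": 0,"dx": 0,"dy": 0,"dz": 0.001,"twist": 0},
    {"gripper": 0,"dx": 0,"dy": 0,"dz": 0,"twist": 0},
  ],
)

```text
time: 19.58
eef_pos: [0.4453, -0.311, 0.1718]
ee_rot: [0.864, 0.503, -0.0, 0.0]
force: [-2.7, 1.4, 9.6]
gripper_width: 0.0002
```

```bash
python3 look.py u
```

```text
t 19.57 tip case [-50.53  -0.67  14.33] F case -0.10217930875478864 3.0490726862387723 9.576816606436687 yaw 1.0549021120757318
```

Emit:
drive_tool(
  plan=[
    {"gripper": 0,"dx": 0,"dy": 0,"dz": 0.001,"twist": 0},
    {"gripper": 0,"dx": 0,"dy": 0,"dz": 0,"twist": 0},
  ],
)

```text
time: 19.82
eef_pos: [0.4454, -0.311, 0.1713]
ee_rot: [0.864, 0.503, -0.0, 0.0]
force: [-3.5, 2.5, 14.1]
gripper_width: 0.0004
```

```bash
python3 look.py v 1
```

```text
t 19.82 tip case [-50.52  -0.72  13.81] F case 0.4848396789125844 4.244378278382554 14.124743159227098 yaw 1.054857702264168
```

View pics/s_v.png

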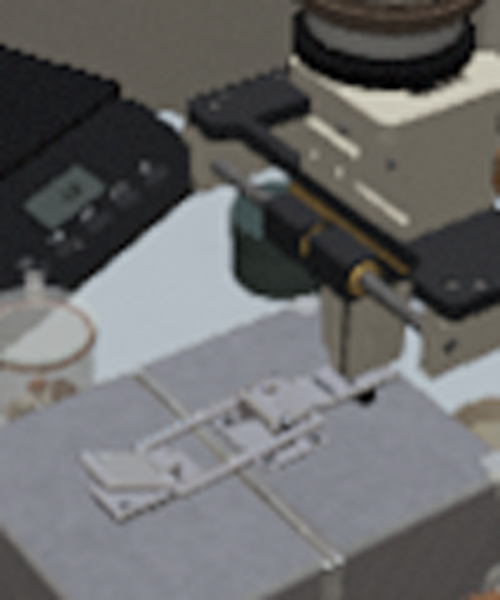

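Emit:
drive_tool(
  plan=[
    {"gripper": 0,"dx": 0,"dy": 0,"dz": -0.004,"twist": 0},
    {"gripper": 0,"dx": 0,"dy": 0,"dz": -0.04,"twist": 0},
    {"gripper": 0,"dx": -0.02,"dy": 0,"dz": -0.05,"twist": 0},
    {"gripper": 0,"dx": -0.04,"dy": 0,"dz": -0.03,"twist": 0},
    {"gripper": 0,"dx": -0.04,"dy": 0,"dz": -0.02,"twist": 0},
    {"gripper": 0,"dx": 0,"dy": 0,"dz": 0,"twist": 0},
  ],
)

```text
time: 20.62
eef_pos: [0.3938, -0.4023, 0.3154]
ee_rot: [0.866, 0.5, -0.001, 0.002]
force: [0.7, 0.4, 0.3]
gripper_width: 0.0001
```

```bash
python3 look.py w 1
python3 - <<'E'
from h import *
c=cam("top");crop(c,"t_w",240,160,360,280,5)
c=cam("wrist");crop(c,"w_w",180,0,480,240,2.5)
E
```

```text
t 20.62 tip case [-155.35   -1.    157.86] F case 0.7128000798230657 -0.4020733284260533 0.2502459832549724 yaw 1.0479019617756402
```

View pics/s_w.png

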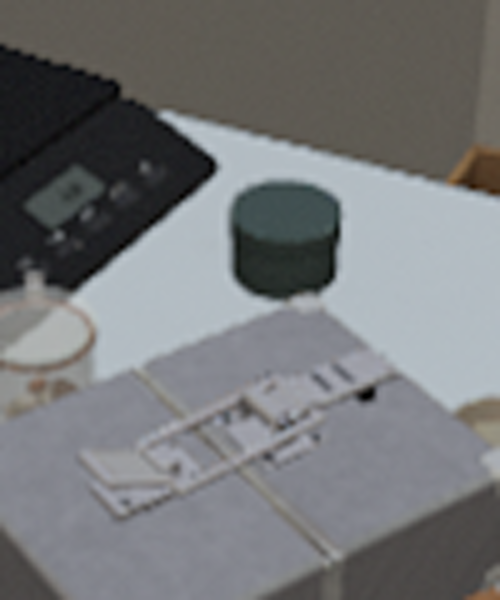

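View pics/t_w.png

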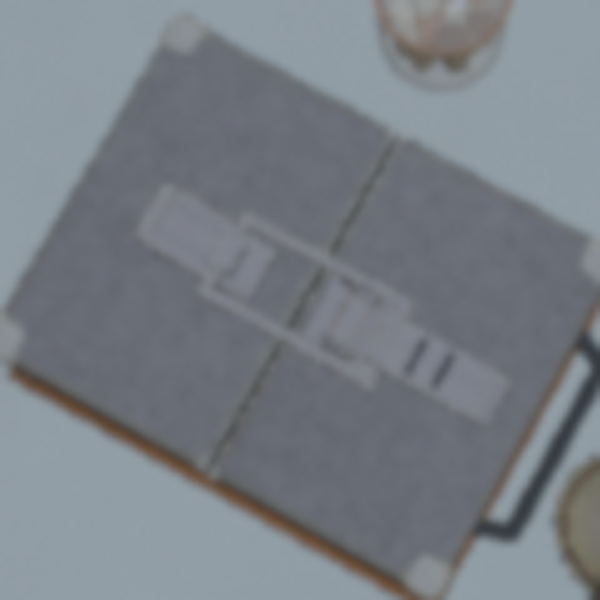

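View pics/w_w.png

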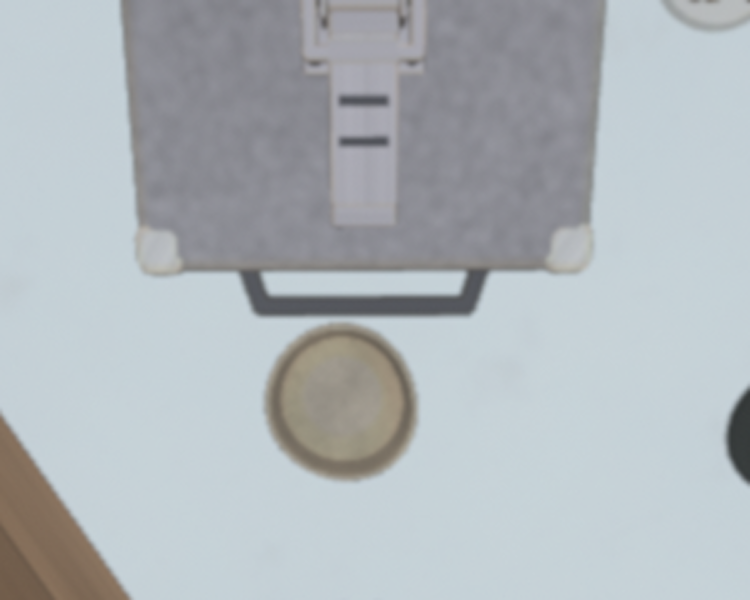

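```bash
python3 lev.py 383 363; python3 look.py x
```

```text
[-62.41   0.    14.55] theta 3.1327984363932453 62.41399034125958
t 20.82 tip case [-149.15   -0.31  155.72] F case 0.5196212715972147 0.7201251773702717 0.25235687535794865 yaw 1.056627972048814
```

Run:
```python
from plant import job_done
print(job_done())
```

```text
the job is handed in; nothing more can be done
None
```

The case is latched shut and I handed the job in at about 21 s. No verdict is reported, so this rests on my own checks.

**What I did:**
- Swung the wire loop over with closed fingers, and laid its bar on the keeper block with about 4 N.
- Pushed the tab's end toward -x until the bar sat under the hook's lip. The force peaked at about 12 N and the lever came up to a slope of about 1.95.
- Pressed the lever over along its arc, at about 5 N at the readings I took.
- Pressed the lever down onto its stop with about 14 N, then withdrew clear of the case.

**Final checks, with the robot clear of the case:**
- **Case:** the seam gap is closed in the top view.
- **Loop:** it is around the hook. I measured its bar under the lip before closing; at the end I only saw it in the pictures.
- **Lever:** its slope measures about 3.13 in the camera picture. During the press the force rose about 9 N per mm, close to the rubber feet's 10, so I take it to be on its stop.
- **Other things:** the jar, the tin and the bowl looked untouched in the pictures.

**Checks that failed or disagreed:**
- The bar touched the block, and the lever touched its stop, 1 to 4 mm lower than I first worked out. This fits a narrower fingertip and a case top near 90 mm rather than the 91.5 mm I had used.
- The two ends of the bar gave heights of 9 and 3 mm, and I relied on their mean of about 6 mm.
- My first two move calls were refused for missing keys, and nothing moved.

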